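# Tack-test a fill on a mended dish and log it on the timer

### The job

Three mended terracotta dishes stand upside down on sprung stands while their fills cure. With the fingertips, gently touch the cream fill on the dish in the blue cradle so that the cradle just visibly gives (not down to its stop), and lift off; then press the green button on the cure timer fully in and let it go. Do not touch the terracotta or the dark, still tacky fill or the other two dishes, do not press the other buttons, and leave all the loose things where they are.

Things in the scene. Friction and masses are not known exactly. Their poses are not given: they have to be found in the camera images.
- blue_fill_top (a point): Centre of the flat top of the cream fill to be tested: a raised cream disc 34 mm across, 6 mm proud of the dish's flat top, its top 102 mm above the table. Its z axis is up; its x axis points from the dish's centre outward through the fill.
- blue_fill: The same cream fill; origin at the centre of its underside, 6 mm below its top. Axes as for the point.
- blue_dish: Upturned terracotta dish in the blue cradle: 115 mm across at the bottom, 94 mm across its flat top, 52 mm high, with rubber prongs round its edge and a dark brown tacky fill on its top (disc 28 mm across, 6 mm proud), all not to be touched. Origin at the centre of its underside, 44 mm above the table. The cream fill is centred 24 mm toward its +x, the dark fill 26 mm toward its -x.
- blue_cradle (a joint): How far the blue cradle (blue disc 132 mm across under the dish) has sunk, in m: 0 up at rest, 0.014 down on its stop. The spring begins to give at about 1.9 N of downward push and then takes 0.5 N per mm; it comes up again by itself. A dip of 3 to 8 mm is a good gentle touch.
- yellow_stand: Round steel base (116 mm across, screwed down) of the sprung stand with the yellow cradle, with all it carries: cradle, upturned terracotta dish, its cream and dark fills. Origin on the table under the stand's centre; the cream fill lies toward its +x, the dark fill toward its -x. Not to be touched.
- white_stand: Round steel base (116 mm across, screwed down) of the sprung stand with the white cradle, with all it carries: cradle, upturned terracotta dish, its cream and dark fills. Origin on the table under the stand's centre; the cream fill lies toward its +x, the dark fill toward its -x. Not to be touched.
- green_top (a point): Centre of the top of the green push button on the timer: 28 mm across, moves straight down 6 mm. The timer is a low grey box 85 by 210 mm, 30 mm high, screwed down, beyond the dishes; its three buttons stand in a row 64 mm apart, in any order.
- green (a joint): Travel of the green button in m: 0 out, 0.006 fully in (takes about 5 N); springs back.
- orange (a joint): Travel of the orange button in m, built alike; not to be pressed.
- red (a joint): Travel of the red button in m, built alike; not to be pressed.
- cup_mid (a point): Loose white plastic cup, 72 mm across, 75 mm high; point at its centre half-way up. Leave alone.
- tub_mid (a point): Loose black plastic tub, 110 mm across, 100 mm high; point at its centre half-way up. Leave alone.
- block_mid (a point): Loose orange plastic sanding block 90 x 55 x 30 mm; point at its centre. Leave alone.
- jar_mid (a point): Loose jar, 60 mm across, 75 mm high; point at its centre half-way up. Leave alone.
- brush_grip (a point): Loose brush 190 mm long lying on the table; point at its grip. Leave alone.

How it is judged (in metres and radians):
On the way, in this order (a step that is already met when the one before it is completed fails the run):
1. fingertips touch the cream fill in the blue cradle, which gives at least 1.5 mm (contact force between the fingers and blue_fill above 0.3 N and value of joint blue_cradle above 0.0015 m), for 0.1 s.
2. the fingertips have lifted off the fill and the cradle is up again (contact force between the fingers and blue_fill below 0.05 N and value of joint blue_cradle below 0.001 m), for 0.1 s.
3. the green button is pressed in with the fingers off the dish (value of joint green above 0.0042 m and contact force between the fingers and blue_fill below 0.05 N), for 0.05 s.
At the end, for the whole second after the job is handed in: After the touch and the press, the blue cradle is up and all three buttons are out (each within 1 mm), and cup, tub, orange block, jar and brush are within 15 mm of where they started (value of joint each of blue_cradle, green, orange, red below 0.001 m and distance of each of cup_mid, tub_mid, block_mid, jar_mid, brush_grip from where it was at the start of the episode below 0.015 m).
It fails at once if the cradle is pushed down more than 12 mm, on to its stop (value of joint blue_cradle above 0.012 m).
It fails at once if the terracotta, prongs or dark fill of the blue cradle's dish is touched (contact force between any of the fingers, the arm and blue_dish above 0.2 N).
It fails at once if a dish or stand with the yellow or white cradle is touched (contact force between any of the fingers, the arm and yellow_stand above 0.2 N or contact force between any of the fingers, the arm and white_stand above 0.2 N).
It fails at once if the orange or red button is pressed (value of joint any of orange, red above 0.0015 m).
It fails at once if the cup, tub, orange block, jar or brush is moved by more than 15 mm or lifted (distance of any of cup_mid, tub_mid, block_mid, jar_mid, brush_grip from where it was at the start of the episode above 0.015 m).
It also fails if it takes over 48 s, if anything falls off the work surface, if the arm or the gripper's body presses on something with over 40 N, if the wrist force passes 120 N, or if a joint passes its speed limit or range.

### The arm

A 6-joint arm with a two-finger parallel gripper is mounted at the origin on the work surface. World frame = base frame: x ahead of the robot, y to its left, z up, the work surface at z = 0. Lengths are in mm, angles in rad, forces in N, time in s.
With the tool pointing down it reaches from about 325 to 875 mm from the base axis. Payload 4.4 kg.
Tool frame: the origin (TCP) lies on the centre line of the jaws, within the pads' length; the fingertips stand ahead of it and the grasp point (between the pads) lies 6 mm ahead of it (ctrl.tcp_to_tips is the z of the fingertips in the tool frame, in mm); z points along the fingers, y is the direction in which the jaws open and shut (so a half turn about z gives the same grasp; the last joint's range is limited). The gripper opens to 85 mm and grips with 20 to 120 N. Pads are 22 mm wide; open, the fingers measure 114 mm over their backs; the gripper's body (76 mm by 85 mm) begins 54 mm behind the grasp point. The pads swing forward as they close: fully open they stand 13 mm farther back than shut.
Start: joints at [1.115, 0.207, 1.542, -0, 1.393, -0.15], TCP at [172.569, 548.496, 256.282] pointing down, gripper open.
Joint ranges: [-2.73, 2.73], [-0.86, 2.22], [0.23, 2.46], [-1.11, 4.25], [0.08, 2.63], [-2.82, 2.82]. Speed limits (rad/s): [2.79, 2.79, 3.14, 3.14, 3.14, 3.14].

### API

Orientations are given as a 3x3 rotation matrix whose columns are the frame's x, y, z axes.
In Python, from plant import ctrl, sensors, optics gives the robot as it stands. Calls block until the motion is done:
- ctrl.move_ptp(position, orientation): joint-space move of the TCP to a pose.
- ctrl.move_l(position, rot=None, vel=150, threshold=None): straight line of the TCP; rot=None keeps the orientation; vel is the mean speed in mm/s. With threshold (N) it stops when the force on the tool has changed by that much, and returns True; else False.
- ctrl.set_joints(angles): joint-space move.
- ctrl.gripper_to(opening, force=None): finger opening in mm; force is the grip in N (None keeps the last); returns when the fingers have stopped.
- ctrl.hold(seconds).
- ctrl.solve_ik(position, orientation): joint angles nearest the present ones, or None.
- sensors.read_state(): the state.
- optics.grab_frame(name): name is "side" or "top"; returns (picture, depth): 400x640x3 uint8, red, green, blue; 400x640 float32, mm along the optical axis (not along the pixel's ray), 0 where there is no reading.
- optics.camera_params(name): a dict with "mtx" (3x3 intrinsics, pixels), "R" (3x3) and "t" (3): a world point X has camera coordinates R X + t. Camera axes: x right, y down, z forward; pixel columns grow to the right and rows downward; lengths in mm; the calibration is good to about 2 mm. A picture is of the moment at which its call begins. camera_params takes no time and is no camera call.
A pose or a line that the arm cannot do raises ctrl.MotionError and nothing moves.
- ctrl.finish_job(): hands the job in, once; it reports no verdict.
The state is a dict: "t": time; "q": joint angles; "qvel": joint speeds; "tau": joint torques, N m; "eef_pos": TCP position; "eef_rot": TCP orientation; "force": force on the tool from outside, world axes, zero at the start; "wrist_torque": the same for the moment, N m; "grip_width": finger opening in mm.
Only numpy, scipy, OpenCV 4.12 (cv2) and the standard library are available. Lean on these libraries where they do the work, as an engineer would, in place of code of your own. Each camera call takes 0.05 s, during which the arm holds its last target.

## Working session

There is one attempt and no reset: what is moved stays moved. The work goes in short steps, each a Python script; the robot and the scene stay as the last script left them, time stands still between calls to the robot, and variables do not carry over. Pictures are saved under pics/ and viewed, and the job is handed in when it is done.

```bash
mkdir -p pics
cat > h.py <<'E'
import numpy as np,cv2
from plant import ctrl,sensors,optics
def grab(n,tag):
    im,d=optics.grab_frame(n); cv2.imwrite(f'pics/{tag}.png',im[:,:,::-1]); np.save(f'{tag}.npy',d); return im,d
def world(n,u,v,z=None,d=None):
    p=optics.camera_params(n);K,R,t=p['mtx'],p['R'],np.array(p['t']).ravel()
    r=np.linalg.inv(K)@[u,v,1]; C=-R.T@t; w=R.T@r
    s=d if z is None else (z-C[2])/w[2]
    return C+s*w
E
python3 - <<'E'
from h import *
for n in('side','top'):
    grab(n,n+'0'); p=optics.camera_params(n); print(n,-p['R'].T@np.array(p['t']).ravel(),p['R'][2],p['mtx'][0,0])
s=sensors.read_state();print(s['t'],s['eef_rot'],s['grip_width'],ctrl.tcp_to_tips)
E
```

```text
side [322.24256487 873.15967877 884.00945449] [ 0.2078503  -0.73377823 -0.64681355] 470.05161414780446
top [ 499.16107046  -33.24674825 1234.0133272 ] [ 0.04158944  0.01174021 -0.99906581] 455.56126454136296
0.1 [[-9.53908740e-01  3.00095325e-01 -9.54963977e-04]
 [ 3.00096673e-01  9.53906763e-01 -1.96842847e-03]
 [ 3.20230415e-04 -2.16428263e-03 -9.99997607e-01]] 85.6004309085724 25.0
```

View pics/side0.png

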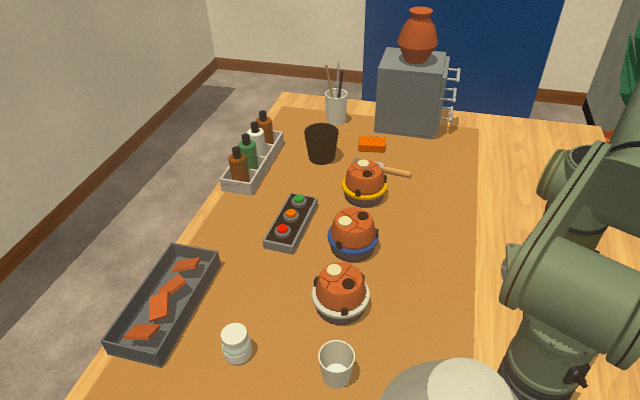

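View pics/top0.png

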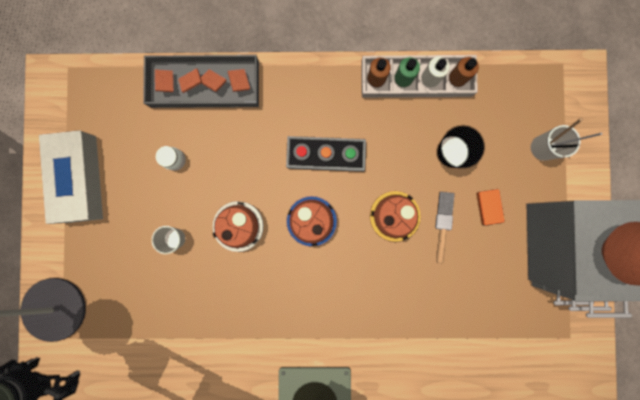

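The top view shows the blue dish near (312,221), with its cream fill near (304,213) and dark fill near (317,230). The green button is near (351,153). I'll enlarge both areas.

Run:
```python
from h import *
a=cv2.imread('pics/top0.png');b=cv2.imread('pics/side0.png')
cv2.imwrite('pics/c1.png',cv2.resize(a[130:250,270:390],None,fx=5,fy=5,interpolation=cv2.INTER_CUBIC))
cv2.imwrite('pics/c2.png',cv2.resize(b[185:265,260:390],None,fx=6,fy=6,interpolation=cv2.INTER_CUBIC))
```

```text
(no output)
```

View pics/c1.png

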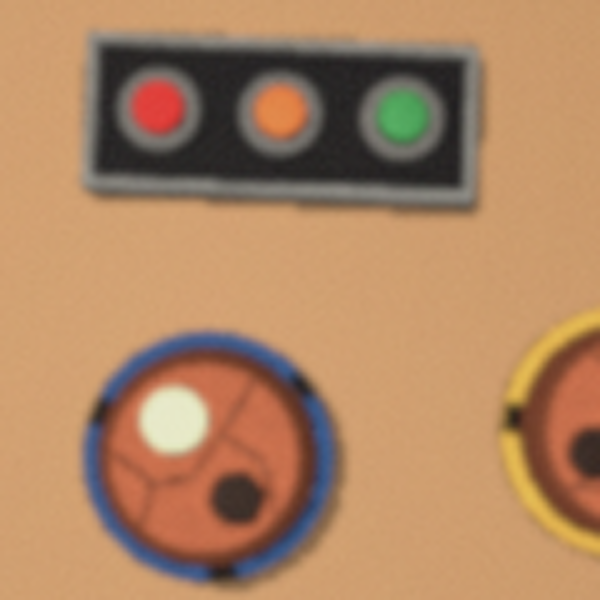

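View pics/c2.png

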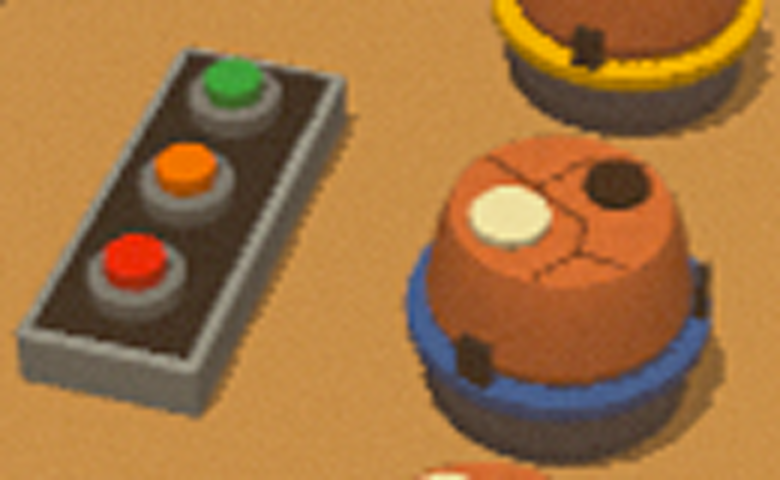

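Run:
```python
from h import *
dt=np.load('top0.npy');ds=np.load('side0.npy')
f=lambda c,o,k:o+(c+.5)/k-.5
for n,c,z in(('cream',(173,420),102),('dark',(238,498),102),('green',(403,117),None),('orange',(281,111),None),('red',(159,108),None)):
    u,v=f(c[0],270,5),f(c[1],130,5); D=np.median(dt[int(v)-1:int(v)+3,int(u)-1:int(u)+3]); P=world('top',u,v,d=D)
    print(n,'top depth',P.round(1),'plane',world('top',u,v,z=z or P[2]).round(1))
for n,c,z in(('cream',(511,215),102),('dark',(618,184),102),('green',(233,81),None),('orange',(186,167),None)):
    u,v=f(c[0],260,6),f(c[1],185,6); D=np.median(ds[round(v)-1:round(v)+2,round(u)-1:round(u)+2]); P=world('side',u,v,d=D)
    print(n,'side depth',P.round(1),'plane',world('side',u,v,z=z or P[2]).round(1))
```

```text
cream top depth [502.2  21.4 101.6] plane [502.2  21.4 102. ]
dark top depth [463.4 -10.8 102.8] plane [463.4 -10.8 102. ]
green top depth [659.6 -96.5  52.1] plane [659.6 -96.5  52.1]
orange top depth [662.9 -32.9  53.1] plane [662.9 -32.9  53.1]
red top depth [664.9  30.7  52.9] plane [664.9  30.7  52.9]
cream side depth [502.9  24.1 102.9] plane [503.1  23.1 102. ]
dark side depth [463.6  -4.2 104.1] plane [463.9  -6.5 102. ]
green side depth [660.6 -89.7  53.4] plane [660.6 -89.7  53.4]
orange side depth [663.2 -26.1  53.4] plane [663.2 -26.1  53.4]
```

The two views disagree by up to 7 mm in y, so I'll redo the centroids with colour masks.

Run:
```python
from h import *
def cen(tag,box,lo,hi):
    im=cv2.imread(f'pics/{tag}.png'); x0,x1,y0,y1=box
    m=cv2.inRange(cv2.cvtColor(im[y0:y1,x0:x1],cv2.COLOR_BGR2HSV),lo,hi)
    n,l,st,c=cv2.connectedComponentsWithStats(m); i=1+np.argmax(st[1:,4]); return c[i]+[x0,y0],st[i]
H=lambda a,b,s=80,v=120:((a,s,v),(b,255,255))
it={'green':(H(45,80),52,(335,365,140,165),(285,315,190,215)),
'orange':(H(8,20,140),52,(315,340,140,165),(280,302,207,223)),
'red':(H(0,6,150),52,(290,315,140,165),(272,295,222,240)),
'cream':(((18,15,170),(50,130,255)),102,(295,315,203,225),(335,356,210,232)),
'dark':(((0,0,0),(180,255,90)),102,(310,325,222,237),(355,372,210,222))}
for k,(h,z,b1,b2) in it.items():
    for n,b in(('top',b1),('side',b2)):
        c,s=cen(n+'0',b,*h); D=np.load(n+'0.npy')[round(c[1]),round(c[0])]
        print(k,n,c.round(2),s[2:],world(n,*c,z=z).round(1),world(n,*c,d=D).round(1))
```

```text
green top [350.27 152.73] [10 10 81] [660.3 -96.7  52. ] [660.  -96.6  53.8]
green side [298.45 197.45] [10  6 47] [661.9 -94.   52. ] [662.5 -95.6  50.6]
orange top [325.62 151.87] [10 10 78] [662.9 -32.4  52. ] [663.2 -32.4  49.6]
orange side [290.56 212.86] [10  9 77] [663.3 -25.9  52. ] [663.1 -25.4  52.5]
red top [301.21 151.04] [10  9 73] [665.4  31.2  52. ] [665.2  31.2  53.3]
red side [281.94 228.06] [11 10 84] [666.6  36.9  52. ] [666.3  37.6  52.7]
cream top [304.28 213.75] [ 13  13 133] [501.8  21.2 102. ] [501.8  21.2 101.7]
cream side [344.53 220.49] [ 13  10 100] [503.6  23.5 102. ] [502.7  27.4 105.5]
dark top [317.  229.5] [ 9  8 60] [462.6 -10.3 102. ] [462.6 -10.3 102.3]
dark side [362.39 215.47] [10  8 64] [464.2  -5.6 102. ] [463.9  -3.7 103.7]
```

The masks agree to about 2–3 mm for the cream fill and the green button; the orange and red side masks also catch the button walls. I'll use cream (502.5, 22) and green (661, -95.5), which is well inside the tolerance. Next I'll close the gripper, hover over the fill and check.

Run:
```python
from h import *
R=np.array([[0,1,0],[1,0,0],[0,0,-1.]])
ctrl.gripper_to(0)
print(ctrl.tcp_to_tips)
ctrl.move_ptp([502.5,22,200],R)
ctrl.move_l([502.5,22,140],R)
grab('side','s1');grab('top','t1')
s=sensors.read_state();print(s['t'],s['q'],s['eef_pos'],s['force'],s['grip_width'])
a=cv2.imread('pics/t1.png');b=cv2.imread('pics/s1.png')
cv2.imwrite('pics/c3.png',np.hstack([cv2.resize(b[150:270,290:410],(400,400),interpolation=2),cv2.resize(a[150:270,250:370],(400,400),interpolation=2)]))
```

```text
25.0
3.75 [-1.28081134e-01  1.85177511e-01  1.82480528e+00  4.99756095e-05
  1.12890791e+00 -1.28449317e-01] [503.67985379  22.05818077 141.32092553] [ 0.60214972 -0.05277363  0.70297604] 0.17071361423397566
```

View pics/c3.png

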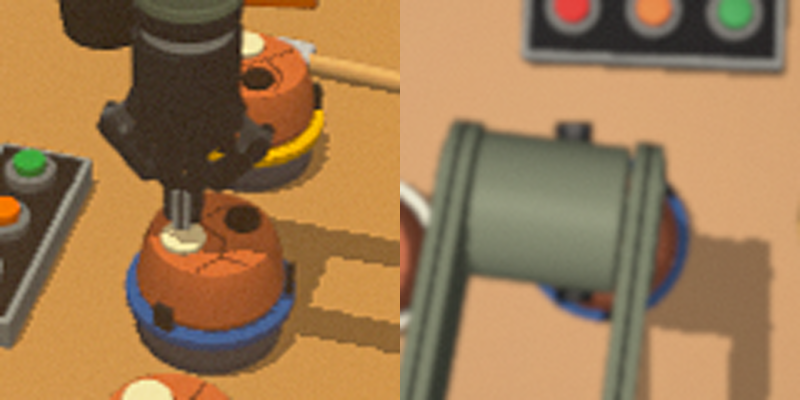

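In the side crop the closed tips at (180,225) are centred just above the cream disc at (183,238). I'll descend slowly and watch the force.

Run:
```python
from h import *
ctrl.hold(0.3)
s=sensors.read_state();f0=s['force'];print(s['eef_pos'],f0)
r=ctrl.move_l([502,22,118],vel=12,threshold=1.5)
s=sensors.read_state();z0=s['eef_pos'][2];print(r,s['t'],s['eef_pos'],s['force']-f0)
ctrl.hold(0.2);s=sensors.read_state();print(s['eef_pos'],s['force']-f0)
grab('side','s2')
```

```text
[502.88386227  21.95698508 140.62048024] [ 0.618896   -0.72153058 -0.3300304 ]
True 5.1833 [502.12438972  22.01457826 126.00685989] [-0.46383556  0.41526249  2.71480798]
[502.12289121  22.01090479 126.03720736] [ 0.99777779 -0.04526632  3.33636609]
```

Run:
```python
from h import *
zc=sensors.read_state()['eef_pos'][2]
for dz in(1.5,3.2):
    ctrl.move_l([502.1,22,zc-dz],vel=10); ctrl.hold(.15)
    F=[]
    for i in range(4): ctrl.hold(.03);s=sensors.read_state();F.append(s['force'])
    print(s['t'],s['eef_pos'],np.mean(F,0))
ctrl.hold(.2)
grab('side','s3')
b=[cv2.resize(cv2.imread(f'pics/{k}.png')[190:270,320:390],(390,445),interpolation=2) for k in('s1','s3')]
cv2.imwrite('pics/c4.png',np.hstack(b))
```

```text
5.9917 [502.17051203  22.00552251 124.597155  ] [ 0.42950687 -0.43055736  2.81363749]
6.5917 [502.17439073  22.02573022 122.90366799] [ 0.58742675 -0.26203685  3.82026792]
```

View pics/c4.png

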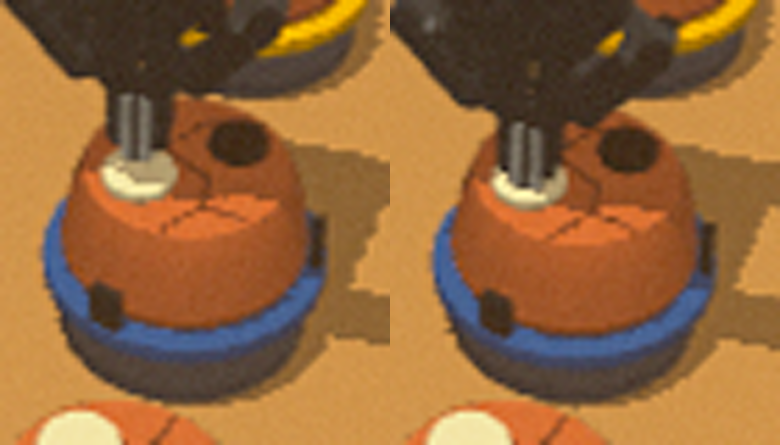

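The tips rest centrally on the cream disc. The prong has sunk from about row 305 to 312 in the enlarged crop, and the force is about 4 N, so the dip is roughly 4 mm. I'll lift off and hover over the green button.

Run:
```python
from h import *
R=np.array([[0,1,0],[1,0,0],[0,0,-1.]])
ctrl.move_l([502.2,22,140],vel=25);ctrl.move_l([502.2,22,170],vel=80);ctrl.hold(.3)
s=sensors.read_state();print(s['t'],s['eef_pos'],s['force'])
ctrl.move_l([661,-95.5,170],vel=120)
ctrl.move_l([661,-95.5,93],vel=80)
ctrl.hold(.3)
grab('side','s4');grab('top','t4')
s=sensors.read_state();print(s['t'],s['eef_pos'],s['force'])
b=cv2.imread('pics/s4.png')
cv2.imwrite('pics/c5.png',cv2.resize(b[160:270,260:390],None,fx=5,fy=5,interpolation=2))
```

```text
8.5 [501.82148424  22.04950433 169.4551907 ] [-0.94093168  0.15542131 -0.67471724]
11.8167 [661.08206643 -95.50097322  93.24562809] [-0.3144941  -0.32253831 -0.5435316 ]
```

View pics/c5.png

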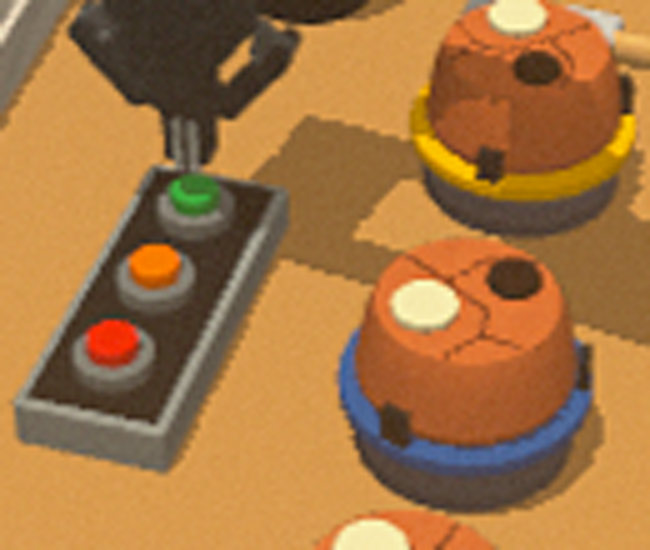

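The tips hang over the green button: tip bottom near (188,165) in the crop, button top near (194,188), well clear of orange. The blue cradle is back up, so I'll press.

Run:
```python
from h import *
r=ctrl.move_l([661,-95.5,66],vel=15,threshold=12)
s=sensors.read_state();print(r,s['t'],s['eef_pos'],s['force'])
ctrl.hold(.25);s=sensors.read_state();print(s['eef_pos'],s['force'])
grab('side','s5')
b=cv2.imread('pics/s5.png')
cv2.imwrite('pics/c6.png',cv2.resize(b[160:270,260:390],None,fx=5,fy=5,interpolation=2))
```

```text
True 13.1917 [660.98960395 -95.5194624   71.29318282] [-1.81850651 -0.0754697   4.76678448]
[660.96635991 -95.47685602  71.08677634] [-0.71784948 -1.07295503  5.23745316]
```

View pics/c6.png

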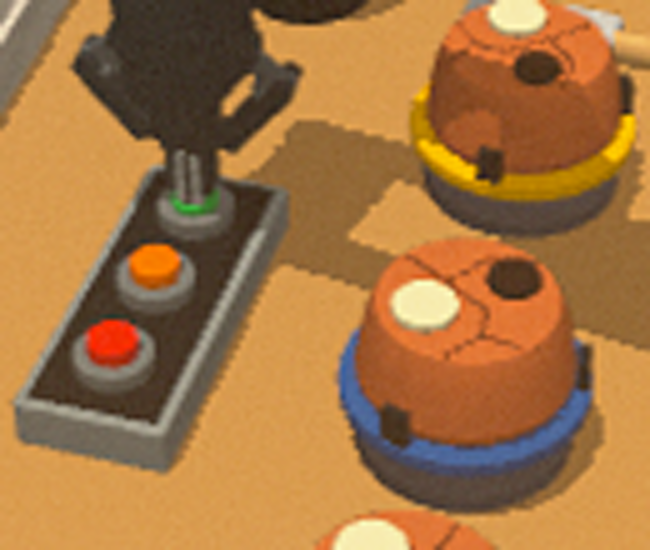

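The tips are centred on the button at about z 46, some 6 mm down. I'll push slightly further to confirm it's at the stop, then release.

Run:
```python
from h import *
r=ctrl.move_l([661,-95.5,69.3],vel=6,threshold=10)
s=sensors.read_state();print(r,s['t'],s['eef_pos'],s['force'])
ctrl.hold(.3);s=sensors.read_state();print(s['eef_pos'],s['force'])
ctrl.move_l([661,-95.5,95],vel=30);ctrl.move_l([661,-95.5,190],vel=100);ctrl.hold(.4)
grab('side','s6');grab('top','t6')
s=sensors.read_state();print(s['t'],s['eef_pos'],s['force'])
cv2.imwrite('pics/c7.png',cv2.resize(cv2.imread('pics/s6.png')[130:270,250:410],None,fx=4,fy=4,interpolation=2))
for n in('side','top'):
    a=cv2.imread(f'pics/{n}0.png').astype(int);b=cv2.imread(f'pics/{n[0]}6.png').astype(int)
    cv2.imwrite(f'pics/d{n}.png',np.clip(abs(a-b)*2,0,255).astype('uint8'))
```

```text
False 13.85 [661.10630418 -95.50888663  71.01095534] [-4.57066696  1.11897246 10.58150244]
[661.10901898 -95.5103546   71.02585913] [-4.80759763  0.36164988 10.65764251]
16.7583 [660.98582313 -95.48898292 189.9202296 ] [ 1.16542093 -0.36052342  0.71926525]
```

View pics/c7.png

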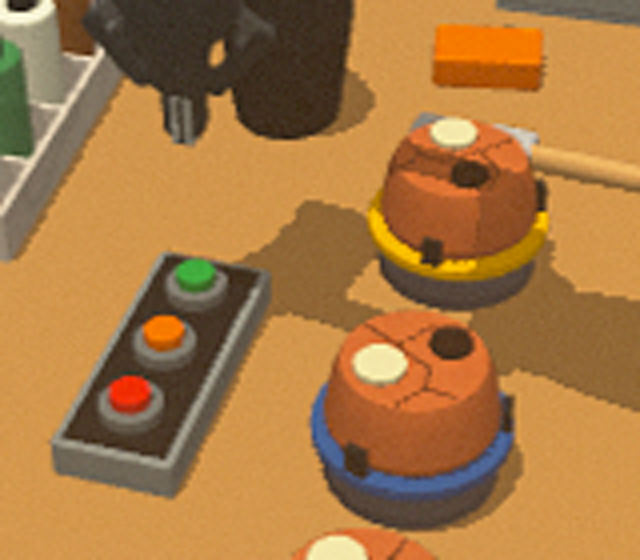

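View pics/dside.png

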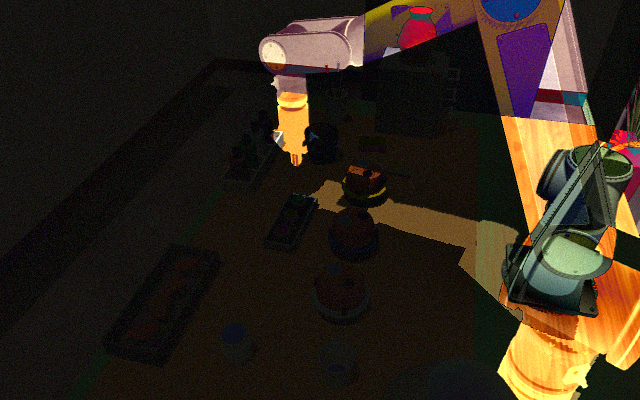

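The button reached its stop: at 10.6 N the tips went no lower. It's out again at (195,275) in the crop, the cradle is up, and the difference picture shows only the arm and its shadow changed. Handing in.

```bash
python3 -c "
from h import *
ctrl.finish_job()"
```

```text
the job is handed in; nothing more can be done
```

I touched the cream fill on the blue cradle's dish, lifted off, pressed the green button fully in and let it go, then handed the job in. The last reading before that was at 16.8 s; `finish_job` gives no verdict.

- **Cream fill:** with the gripper closed, the tips rested centrally on the fill. The push was about 4 N and the cradle sank by an estimated 4–5 mm, visible in the side picture. After lifting off, the picture shows it back up.
- **Green button:** the tips went about 6 mm down and stopped. At 10.6 N they went no lower, so the button was on its stop. The last picture shows it out again.
- **Everything else:** comparing the side pictures from before and after, only the arm and its shadow changed. I didn't look at the same comparison from the top camera.

**Disagreement:** the two cameras differed by about 2–3 mm on the cream fill and the green button, and I used roughly the average. They differed by 4–7 mm on the dark fill and the orange and red buttons. For those two buttons the cause is probably that the side view also caught their walls. None of this affected the touch or the press.

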